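# Swap two ink tins in the bench guide frame

### The arm

A 7-joint arm with a two-finger parallel gripper is mounted at the origin on the work surface. World frame = base frame: x ahead of the robot, y to its left, z up, the work surface at z = 0. Lengths are in mm, angles in rad, forces in N, time in s.
With the tool pointing down it reaches from about 425 to 1025 mm from the base axis. Payload 9.4 kg.
Tool frame: the origin (TCP) lies at the very end of the fingers, on their centre line; the grasp point (between the pads) lies 19 mm behind it; z points along the fingers, y is the line along which they close (so a half turn about z gives the same grasp; the last joint's range is limited). The gripper opens to 93 mm and grips with 3 to 60 N. Pads are 15 mm wide; open, the fingers measure 128 mm over their backs; the gripper's body (75 mm by 188 mm) begins 65 mm behind the grasp point.
Start: joints at [-1.353, 0.599, -0.003, 1.599, 0.002, 0.943, -0.08], TCP at [210.654, 693.721, 180.018] pointing down, gripper open.
Joint ranges: [-2.57, 2.57], [-0.35, 1.97], [-1.29, 1.29], [0.11, 2.56], [-1.05, 4.19], [0.11, 1.86], [-2.63, 2.63]. Speed limits (rad/s): [2.22, 2.22, 3.01, 3.01, 3.14, 3.14, 3.14].

### API

Orientations are given as [roll, pitch, yaw] about the fixed x, y, z axes, in that order (R = Rz(yaw) Ry(pitch) Rx(roll)).
In Python, from bench import get_obs, capture, get_calibration, hand_in gives the robot as it stands. The module is installed in compiled form; this text tells all that it offers.
- The arm moves only by the tool servo_tool, never from a script. Its argument "series" is a list of rows, each an object with "xyz": the shift along the tool's x, y, z each as a share of 0.15 m, from -1 to 1, a list of three; "rot": the turn, a rotation vector about the tool's x, y, z each as a share of 2 rad, from -1 to 1, a list of three. In form: [{"xyz": [dx, dy, dz], "rot": [rx, ry, rz]}, ...]. A call has 1 to 12 rows; each row is the pose to reach, as a shift and turn from the pose commanded when the call began, along the tool's axes at that moment; what a row does not reach only later rows make up. A row lasts 1/10 s, in which the tool goes at most 50 mm and 8.59 degrees, less where a joint would pass 70% of its speed; a pose out of reach is approached as far as the arm can. A call with a number of a shift or a turn outside -1 to 1 is refused whole. A call with a gripper value outside its range is refused whole. "fingers" is the opening, from -1 (shut) to 1 (fully open), set as the call begins (left out, the last holds). The fingers move at their own pace and stop on an object; "squeeze" is the grip in N (left out, the last holds). Time passes only in rows, so rows that repeat a pose let the fingers close. It gives the time, the measured TCP pose, the force, the opening and the grip force at its end, in the units of the state.
- get_obs(): the state, without advancing time (a new reading comes with each control period).
- capture(name): name is "scene" or "top"; returns the picture (420x560x3 uint8, blue, green, red); there is no depth.
- get_calibration(name): a dict with "fx", "fy", "cx", "cy" (pixels), "view" (4x4, takes a point from world to camera coordinates). Camera axes: x right, y up, looking along -z (the intrinsics and any distortion apply to the point x, -y, -z); pixel columns grow to the right and rows downward; lengths in mm; the calibration is good to about 2 mm. A picture is of the moment at which its call begins. get_calibration takes no time and is no camera call.
- hand_in(): hands the job in; it is judged then, once.
The state is a dict: "time": time; "q": joint angles; "joint_vel": joint speeds; "effort": joint torques, N m; "eef_pos": TCP position; "tool_rot": TCP orientation; "ft_force": force on the tool from outside, world axes, zero at the start; "moment": the same for the moment, N m; "finger_gap": opening from 0.0 (shut) to 1.0 (fully open); "finger_force": force on a finger pad.
Only numpy, scipy, OpenCV 4.12 (cv2) and the standard library are available. Lean on these libraries where they do the work, as an engineer would, in place of code of your own. Each camera call takes 0.05 s, during which the arm holds its last target. There are 200 camera calls.

### The job

The two ink tins at the ends of the aluminium guide frame stand the wrong way round: swap them, so that each ends up snug at the other's end, against the back rail and pushed up to the stop block there until its sprung rubber pad is fully in. Slide them along the bench, upright and never lifted or tipped, bring them up against the frame gently rather than ramming them, and leave the tape roll, the bottle and the calculator where they are.

Things in the scene. Friction and masses are not known exactly. Their poses are not given: they have to be found in the camera images.
- frame: Aluminium guide frame on the bench: back rail 460 x 16 mm, 40 mm high, with a stop block at each end, no floor. Origin: on the bench, mid-length of the rail's inner face. x: horizontal, out through the rail away from the robot; y: along the rail to the robot's left; z up. Blocks reach 110 mm towards the robot; inner faces at y = +/-(168 to 198) mm, differing each time.
- left_pad (a joint): Travel of the sprung black rubber pad (60 mm wide, 22 mm high, centred 60 mm from the rail) in the inner face of the left (+y) stop block: 0 = standing 8 mm proud, 0.008 m = flush with the block, when a tin touches the rigid block itself. Very light spring (under 1 N); the end is felt as a hard stop. How far out along the rail the block is clamped is not given: feel for it.
- right_pad (a joint): The same for the pad of the right (-y) stop block, moving to -y; that block is clamped at its own, different distance.
- tall_tin: Taller, narrower of two round dark grey ink tins with paper band and steel lid: 110 mm diameter, 62 mm high, about 0.6 kg, too wide to grip. The lid lies 14 mm below the rim (lid surface at height 48 mm): a round recess 102 mm across inside a rim 4 mm thick. Origin: centre of the underside, z up. Starts loosely at one end of the frame.
- wide_tin: Lower, wider of the two like tins: 130 mm diameter, 44 mm high, about 0.65 kg, too wide to grip. The lid lies 14 mm below the rim (lid surface at height 30 mm): a round recess 122 mm across inside a rim 4 mm thick. Origin: centre of the underside, z up. Starts loosely at the other end of the frame.
- tape_roll: Bystander: roll of paper tape standing on its flat side to the left, nearer the robot, 90 mm diameter, 45 mm high. Origin: centre of the underside.
- bottle: Bystander: green bottle, 64 mm diameter, 170 mm high, upright to the left. Origin: centre of the underside.
- calculator: Bystander: black desk calculator, 150 x 90 x 20 mm, lying to the right. Origin: centre of the underside.
There are look-alikes about, which are no part of the job. Leave any orange or pink look-alike of the wide_tin alone.

How it is judged:
By the outcome, as a careful person would: the job done as asked, in the order asked, and still so for the second after the job is handed in, with the robot touching nothing.
It also fails if it takes over 69 s, if anything falls off the work surface, if the arm or the gripper's body presses on something with over 40 N, if the wrist force passes 120 N, or if a joint passes its speed limit or range.

## Working session

There is one attempt and no reset: what is moved stays moved. The work goes in short steps, Python scripts to look and compute and a tool call to move; the robot and the scene stay as the last step left them, time stands still between calls to the robot, and variables do not carry over. Pictures are saved under pics/ and viewed, at most 10 in all, crops included, and the job is handed in when it is done.

Besides the shell and the picture viewer there is one more tool, called as name([rows], argument=value, ...), one row to a line, values as JSON. servo_tool: Moves the arm, as the interface text tells. Its arguments: {"type":"object","properties":{"series":{"type":"array","items":{"type":"object","properties":{"xyz":{"type":"array","items":{"type":"number"}},"rot":{"type":"array","items":{"type":"number"}}}}},"fingers":{"type":"number"},"squeeze":{"type":"number"}},"required":["series"]}

```bash
mkdir -p pics
python3 - <<'E'
from bench import *
import cv2,numpy as np
for n in("scene","top"):
    im=capture(n); cv2.imwrite(f"pics/{n}0.png",im); c=get_calibration(n); print(n,{k:(np.round(v,3).tolist()) for k,v in c.items()})
o=get_obs(); print({k:np.round(v,3).tolist() for k,v in o.items()})
E
```

```text
scene {'fx': 466.136, 'fy': 466.136, 'cx': 276.389, 'cy': 216.629, 'view': [[-0.159, 0.987, 0.013, 111.729], [-0.781, -0.134, 0.61, 463.52], [0.604, 0.087, 0.792, -1849.0], [0.0, 0.0, 0.0, 1.0]]}
top {'fx': 521.301, 'fy': 521.301, 'cx': 282.899, 'cy': 209.046, 'view': [[0.006, -1.0, 0.009, -46.116], [0.997, 0.007, 0.073, -643.012], [-0.073, 0.009, 0.997, -1429.21], [0.0, 0.0, 0.0, 1.0]]}
{'time': 0.1, 'q': [-1.353, 0.6, -0.003, 1.6, 0.002, 0.943, -0.08], 'joint_vel': [-0.0, -0.003, -0.001, -0.002, -0.0, 0.001, 0.0], 'effort': [0.005, -76.655, 1.502, -25.294, -0.052, 0.014, 0.0], 'eef_pos': [210.535, 693.262, 179.255], 'tool_rot': [-3.14, 0.0, 2.847], 'ft_force': [0.388, -0.008, -0.404], 'moment': [0.012, -0.032, 0.016], 'finger_force': 0.0, 'finger_gap': 1.001}
```

View pics/scene0.png

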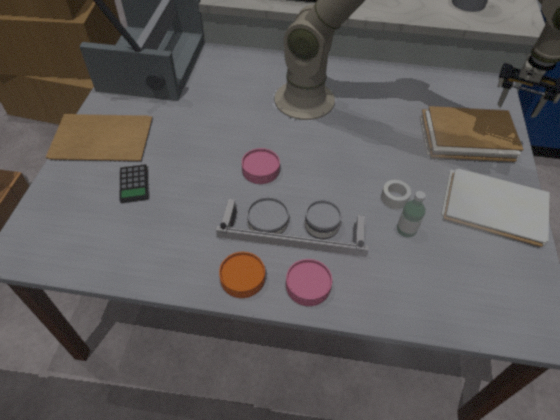

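View pics/top0.png

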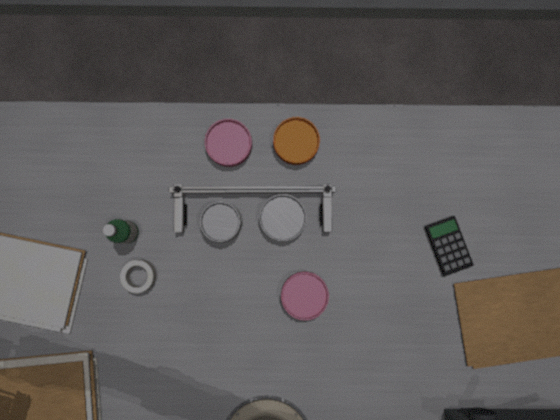

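The top view shows the tall tin (the smaller one) at (220,222), near the left block. The wide tin is at (282,219), on the right. Candidates for the wide tin are pink (228,143), orange (296,141), pink (304,296) and grey (282,219). Only the grey one fits: it stands in the frame and isn't coloured. I'll confirm with a crop and measure.

```bash
cat > h.py <<'E'
from bench import *
import cv2,numpy as np
C={n:get_calibration(n) for n in("scene","top")}
def ray(n,u,v):
    c=C[n];V=np.array(c["view"]);R=V[:3,:3];t=V[:3,3]
    d=R.T@np.array([(u-c["cx"])/c["fx"],-(v-c["cy"])/c["fy"],-1]);return -R.T@t,d
def onz(n,u,v,z):
    o,d=ray(n,u,v);return o+d*(z-o[2])/d[2]
def tri(a,b):
    (o1,d1),(o2,d2)=ray("scene",*a),ray("top",*b)
    s=np.linalg.lstsq(np.c_[d1,-d2],o2-o1,rcond=None)[0]
    p,q=o1+d1*s[0],o2+d2*s[1];return (p+q)/2,np.linalg.norm(p-q)
E
python3 - <<'E'
from h import *
np.set_printoptions(precision=1,suppress=True)
t=cv2.imread("pics/top0.png");s=cv2.imread("pics/scene0.png")
a=cv2.resize(t[170:330,100:340],None,fx=3.3,fy=3.3,interpolation=3)[:, :800]
cv2.imwrite("pics/tc.png",a)
cv2.imwrite("pics/sc.png",cv2.resize(s[140:260,205:375],None,fx=4.6,fy=4.6,interpolation=3))
g=cv2.cvtColor(t,6);r=cv2.HoughCircles(g[170:330,100:340],cv2.HOUGH_GRADIENT,1,25,param1=80,param2=14,minRadius=14,maxRadius=27)
for u,v,R in r[0]: 
    u+=100;v+=170;print("top",u,v,R,[onz("top",u,v,z)[:2] for z in(44,62)])
h=cv2.cvtColor(t,cv2.COLOR_BGR2HSV)
m=((h[...,1]>90)&((h[...,0]>160)|(h[...,0]<20))).astype('u1')
for c in cv2.findContours(m,0,2)[0]:
    if cv2.contourArea(c)>600:
        (u,v),R=cv2.minEnclosingCircle(c);print("col",u,v,R,onz("top",u,v,30))
E
```

```text
top 303.5 293.5 23.0 [array([412.1, -99.2]), array([413.7, -98.4])]
top 281.5 218.5 21.8 [array([615.8, -38.2]), array([614.8, -38.1])]
top 220.5 222.5 18.5 [array([603.7, 128.8]), array([602.9, 126.9])]
top 136.5 275.5 16.3 [array([458.2, 354.6]), array([459.2, 349.8])]
col 42.5 393.34210205078125 49.64460754394531 [140.8 602.6  30. ]
col 512.533203125 315.593017578125 66.51518249511719 [ 353.7 -674.1   30. ]
col 295.85552978515625 140.44056701660156 23.87291717529297 [835.8 -77.2  30. ]
```

View pics/tc.png

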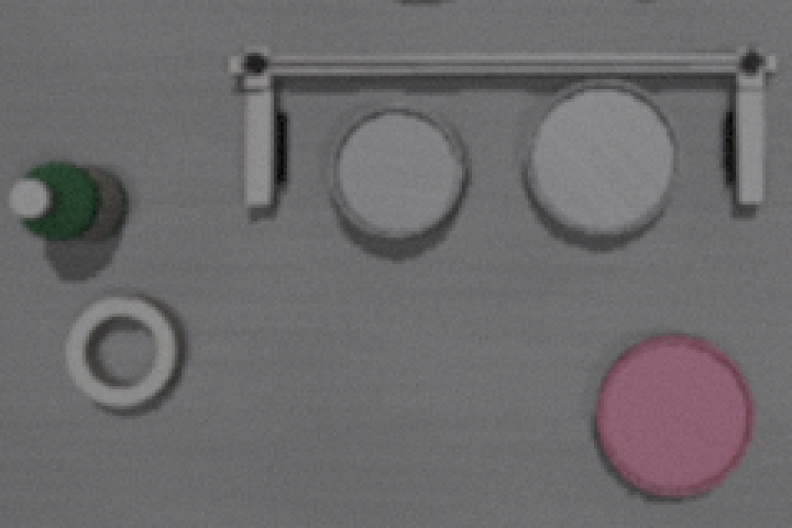

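View pics/sc.png

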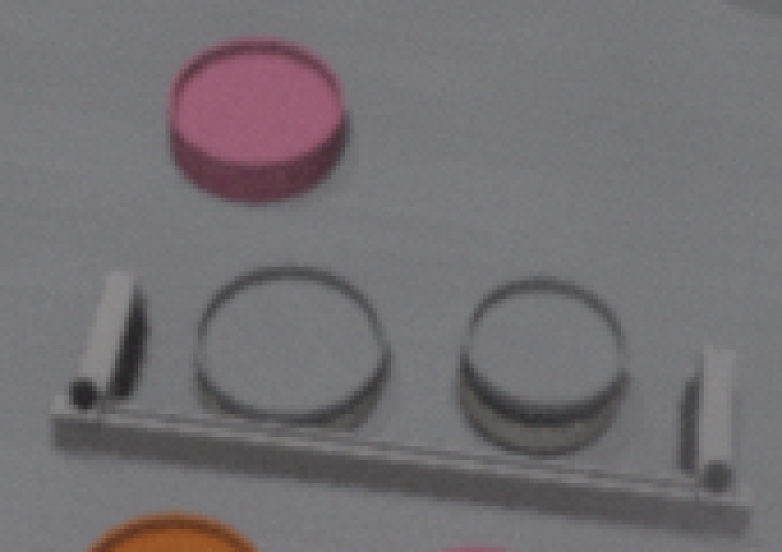

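The crops confirm it: the grey wide tin is at top crop (599,161) and the grey tall tin at (400,171). The pink one is outside the frame. The black pads are on the inner faces of the blocks.

Run:
```python
from h import *
np.set_printoptions(precision=1,suppress=True)
T=lambda x,y:(100+x/3.3,170+y/3.3)
S=lambda x,y:(205+x/4.6,140+y/4.6)
print("wide",*tri(S(293,341),T(599,161)));print("tall",*tri(S(545,347),T(400,171)))
for n,p,z in[("railL",(235,74),40),("railR",(770,73),40),("LblkIn",(272,90),40),("LblkIn2",(270,203),40),("RblkIn",(738,90),40),("RblkIn2",(736,203),40),("Lend",(258,205),40),("Rend",(750,204),40),("pink",(675,416),44),("pinklow",(675,334),44),("tape",(122,352),45),("bottle",(68,200),60)]:
    print(n,onz("top",*T(*p),z))
print("corner tri Lback", *tri(S(745,500),T(230,56)),"Rback",*tri(S(52,403),T(776,56)), "Rblkfront", *tri(S(122,275),T(750,204)))
```

```text
wide [615.6 -38.5  32.6] 0.3356724577642597
tall [605.1 128.4  49. ] 4.029493686994333
railL [686.  266.2  40. ]
railR [ 689.9 -181.1   40. ]
LblkIn [672.8 235.1  40. ]
LblkIn2 [578.5 234.9  40. ]
RblkIn [ 675.4 -154.3   40. ]
RblkIn2 [ 580.9 -152.6   40. ]
Lend [576.8 244.8  40. ]
Rend [ 580.1 -164.3   40. ]
pink [ 405.2 -102.1   44. ]
pinklow [ 472.3 -101.9   44. ]
tape [455.1 353.   45. ]
bottle [579.3 396.3  60. ]
corner tri Lback [700.9 269.5  42.4] 1.5239321389383114 Rback [ 703.4 -184.6   45.9] 1.8273720849777988 Rblkfront [ 580.3 -164.8   34.7] 0.10132920414658492
```

servo_tool([
  {"xyz": [0, 0, 0], "rot": [0, 0, -0.0737]},
  {"xyz": [0, 0, 0], "rot": [0, 0, -0.147]},
  {"xyz": [0, 0, 0], "rot": [0, 0, -0.147]},
], fingers=0.2, squeeze=5)

```text
time: 0.4
eef_pos: [210.8, 693.4, 179.5]
tool_rot: [-3.141, -0.0, -3.14]
ft_force: [-0.1, -0.5, -0.1]
finger_gap: 0.791
finger_force: 0.0
```

servo_tool([
  {"xyz": [-0.16, -0.24, 0], "rot": [0, 0, 0]},
  {"xyz": [-0.33, -0.48, 0], "rot": [0, 0, 0]},
  {"xyz": [-0.5, -0.72, 0], "rot": [0, 0, 0]},
  {"xyz": [-0.654, -0.942, 0], "rot": [0, 0, 0]},
])

```text
time: 0.8
eef_pos: [309.8, 550.4, 179.8]
tool_rot: [-3.141, 0.0, 3.135]
ft_force: [0.9, 0.9, -0.1]
finger_gap: 0.598
finger_force: 0.0
```

servo_tool([
  {"xyz": [-0.16, -0.24, 0], "rot": [0, 0, 0]},
  {"xyz": [-0.33, -0.48, 0], "rot": [0, 0, 0]},
  {"xyz": [-0.5, -0.72, 0], "rot": [0, 0, 0]},
  {"xyz": [-0.654, -0.942, 0], "rot": [0, 0, 0]},
])

```text
time: 1.2
eef_pos: [407.7, 409.0, 180.0]
tool_rot: [-3.141, 0.0, 3.135]
ft_force: [1.1, 0.0, -0.2]
finger_gap: 0.599
finger_force: 0.0
```

servo_tool([
  {"xyz": [-0.16, -0.24, 0], "rot": [0, 0, 0]},
  {"xyz": [-0.33, -0.48, 0], "rot": [0, 0, 0]},
  {"xyz": [-0.5, -0.72, 0], "rot": [0, 0, 0]},
  {"xyz": [-0.654, -0.942, 0], "rot": [0, 0, 0]},
])

```text
time: 1.6
eef_pos: [505.7, 267.6, 180.1]
tool_rot: [-3.142, 0.0, 3.135]
ft_force: [-0.1, 0.5, -0.0]
finger_gap: 0.6
finger_force: 0.0
```

servo_tool([
  {"xyz": [-0.16, -0.23, 0], "rot": [0, 0, 0]},
  {"xyz": [-0.33, -0.47, 0], "rot": [0, 0, 0]},
  {"xyz": [-0.5, -0.7, 0.1], "rot": [0, 0, 0]},
  {"xyz": [-0.649, -0.931, 0.3], "rot": [0, 0, 0]},
  {"xyz": [-0.649, -0.931, 0.6], "rot": [0, 0, 0]},
  {"xyz": [-0.649, -0.931, 0.6], "rot": [0, 0, 0]},
])

```text
time: 2.2
eef_pos: [598.9, 127.4, 85.2]
tool_rot: [-3.139, -0.008, 3.134]
ft_force: [-1.0, 0.6, -0.9]
finger_gap: 0.602
finger_force: 0.0
```

Run:
```python
from h import *
s=capture("scene");t=capture("top");print(np.round(get_obs()["eef_pos"],1))
cv2.imwrite("pics/c1.png",np.vstack([cv2.resize(s[160:260,205:375],None,fx=3,fy=3),cv2.resize(t[170:270,150:320],None,fx=3,fy=3)][:2]))
```

```text
[601.1 130.5  90. ]
```

View pics/c1.png

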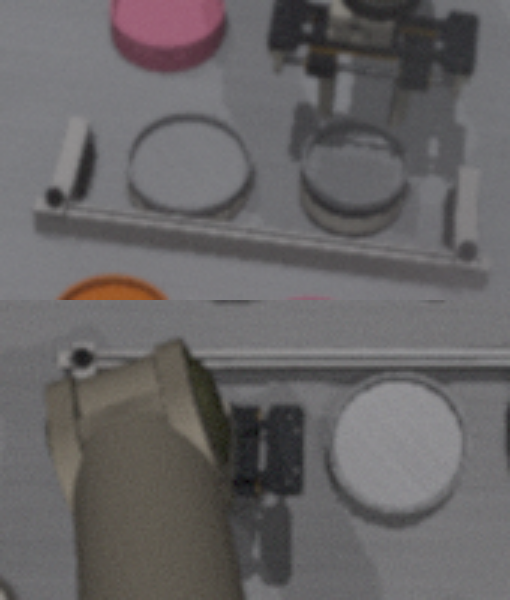

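The fingers are above the tall tin, with the tip line between about crop (325,115) and (400,120). The wide tin hasn't moved. Next I'll lower gently.

servo_tool([
  {"xyz": [-0.01, -0.01, 0.06], "rot": [0, 0, 0]},
  {"xyz": [-0.01, -0.01, 0.12], "rot": [0, 0, 0]},
  {"xyz": [-0.01, -0.01, 0.16], "rot": [0, 0, 0]},
  {"xyz": [-0.01, -0.01, 0.2], "rot": [0, 0, 0]},
  {"xyz": [-0.01, -0.01, 0.23], "rot": [0, 0, 0]},
  {"xyz": [-0.01, -0.01, 0.23], "rot": [0, 0, 0]},
])

```text
time: 2.9
eef_pos: [603.0, 128.4, 55.0]
tool_rot: [-3.141, -0.001, 3.141]
ft_force: [-0.8, -0.6, -0.8]
finger_gap: 0.6
finger_force: 0.0
```

servo_tool([
  {"xyz": [0, 0, 0], "rot": [0, 0, 0]},
  {"xyz": [0, 0, 0], "rot": [0, 0, 0]},
  {"xyz": [0, 0, 0], "rot": [0, 0, 0]},
  {"xyz": [0, 0, 0], "rot": [0, 0, 0]},
], fingers=0.36)

```text
time: 3.3
eef_pos: [603.5, 128.4, 55.7]
tool_rot: [3.142, 0.0, 3.141]
ft_force: [-0.0, -0.3, 0.2]
finger_gap: 0.685
finger_force: 0.0
```

servo_tool([
  {"xyz": [0.03, 0, 0], "rot": [0, 0, 0]},
  {"xyz": [0.08, 0, 0], "rot": [0, 0, 0]},
  {"xyz": [0.16, 0, 0], "rot": [0, 0, 0]},
  {"xyz": [0.24, 0, 0], "rot": [0, 0, 0]},
  {"xyz": [0.32, 0, 0], "rot": [0, 0, 0]},
  {"xyz": [0.4, 0, 0], "rot": [0, 0, 0]},
  {"xyz": [0.48, 0, 0], "rot": [0, 0, 0]},
  {"xyz": [0.56, 0, 0], "rot": [0, 0, 0]},
  {"xyz": [0.64, 0, 0], "rot": [0, 0, 0]},
  {"xyz": [0.71, 0, 0], "rot": [0, 0, 0]},
  {"xyz": [0.77, 0, 0], "rot": [0, 0, 0]},
  {"xyz": [0.8, 0, 0], "rot": [0, 0, 0]},
])

```text
time: 4.5
eef_pos: [482.3, 128.5, 55.6]
tool_rot: [-3.141, -0.0, 3.141]
ft_force: [0.1, 0.0, 0.4]
finger_gap: 0.68
finger_force: 0.0
```

servo_tool([
  {"xyz": [0, 0, -0.1], "rot": [0, 0, 0]},
  {"xyz": [0, 0, -0.3], "rot": [0, 0, 0]},
  {"xyz": [-0.1, -0.1, -0.4], "rot": [0, 0, 0]},
  {"xyz": [-0.3, -0.34, -0.4], "rot": [0, 0, 0]},
  {"xyz": [-0.5, -0.58, -0.4], "rot": [0, 0, 0]},
  {"xyz": [-0.7, -0.8, -0.4], "rot": [0, 0, 0]},
  {"xyz": [-0.887, -1, -0.4], "rot": [0, 0, 0]},
  {"xyz": [-0.887, -1, -0.4], "rot": [0, 0, 0]},
], fingers=0.62)

```text
time: 5.3
eef_pos: [619.7, -27.5, 115.4]
tool_rot: [-3.139, 0.003, 3.134]
ft_force: [-0.3, -0.6, 0.1]
finger_gap: 0.811
finger_force: 0.0
```

Run:
```python
from h import *
s=capture("scene");t=capture("top");print(np.round(get_obs()["eef_pos"],1))
cv2.imwrite("pics/c2.png",np.vstack([cv2.resize(s[130:250,205:375],None,fx=2.5,fy=2.5),cv2.resize(t[170:290,150:320],None,fx=2.5,fy=2.5)]))
```

```text
[616.3 -22.5 115. ]
```

View pics/c2.png

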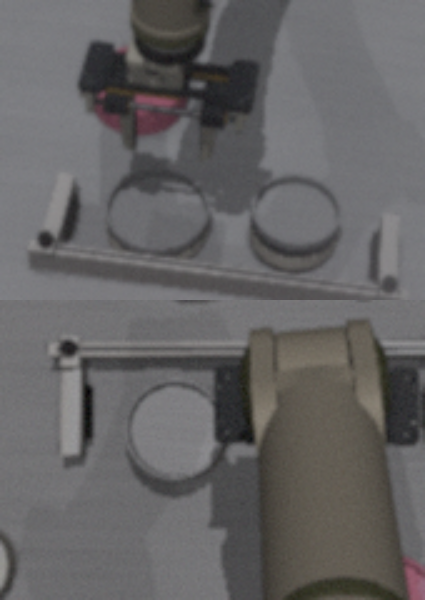

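The tall tin is still at its start position, top px (219,222), so the fingers did not engage its rim. I'll check the TCP's projection and the heights before trying again.

Run:
```python
from h import *
np.set_printoptions(precision=1,suppress=True)
def proj(n,p):
    c=C[n];V=np.array(c["view"]);q=V[:3,:3]@p+V[:3,3];return np.array([c["fx"]*q[0]/-q[2]+c["cx"],c["cy"]+c["fy"]*q[1]/q[2]])
o=get_obs();p=np.array(o["eef_pos"]);print(p,o["finger_gap"])
for d in(-56,-38,0,38,56): print(d,proj("scene",p+[0,d,0]))
s=capture("scene");im=cv2.resize(s[120:240,215:375],None,fx=5,fy=5,interpolation=3)
for d in(-56,-38,38,56):
    u=(proj("scene",p+[0,d,0])-[215,120])*5; cv2.circle(im,tuple(int(a) for a in u),3,(0,0,255),-1)
# rim predictions: green rim top, yellow lid
for x,y,r,h,l in((615.5,-38.2,65,44,30),(603,127.5,55,62,48)):
    for z,R,col in((h,r,(0,255,0)),(l,r-4,(0,255,255))):
        for a in np.linspace(0,6.28,40): cv2.circle(im,tuple(int(k) for k in (proj("scene",np.array([x+R*np.cos(a),y+R*np.sin(a),z]))-[215,120])*5),1,col,-1)
cv2.imwrite("pics/c3.png",im)
```

```text
[616.3 -22.5 115. ] 0.8065898717127695
-56 [255.5 195.5]
-38 [261.5 196.3]
0 [274. 198.]
38 [286.7 199.7]
56 [292.7 200.5]
```

View pics/c3.png

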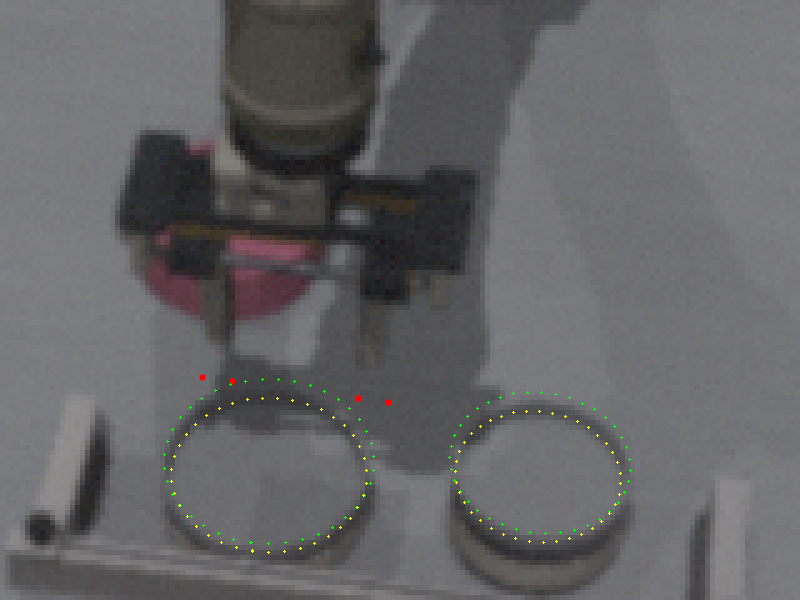

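The visible fingertips are above the projected TCP and the tins look a little low, so the pictures alone leave the height open. I'll feel for the wide tin's lid with small steps.

servo_tool([
  {"xyz": [0, -0.105, 0.1], "rot": [0, 0, 0]},
  {"xyz": [0, -0.105, 0.25], "rot": [0, 0, 0]},
  {"xyz": [0, -0.105, 0.35], "rot": [0, 0, 0]},
  {"xyz": [0, -0.105, 0.4], "rot": [0, 0, 0]},
  {"xyz": [0, -0.105, 0.43], "rot": [0, 0, 0]},
  {"xyz": [0, -0.105, 0.46], "rot": [0, 0, 0]},
  {"xyz": [0, -0.105, 0.48], "rot": [0, 0, 0]},
  {"xyz": [0, -0.105, 0.5], "rot": [0, 0, 0]},
  {"xyz": [0, -0.105, 0.52], "rot": [0, 0, 0]},
  {"xyz": [0, -0.105, 0.53], "rot": [0, 0, 0]},
  {"xyz": [0, -0.105, 0.53], "rot": [0, 0, 0]},
], fingers=0.45)

```text
time: 6.55
eef_pos: [616.2, -37.4, 36.0]
tool_rot: [-3.142, -0.0, 3.141]
ft_force: [-0.4, -0.4, -0.4]
finger_gap: 0.727
finger_force: 0.0
```

servo_tool([
  {"xyz": [0, 0, 0.013], "rot": [0, 0, 0]},
  {"xyz": [0, 0, 0.02], "rot": [0, 0, 0]},
  {"xyz": [0, 0, 0.02], "rot": [0, 0, 0]},
])

```text
time: 6.85
eef_pos: [616.2, -37.4, 32.9]
tool_rot: [-3.142, -0.0, 3.141]
ft_force: [0.1, -0.2, 0.4]
finger_gap: 0.723
finger_force: 0.0
```

Run:
```python
from h import *
s=capture("scene");im=cv2.resize(s[130:250,205:365],None,fx=5,fy=5,interpolation=3)
cv2.imwrite("pics/c4.png",cv2.convertScaleAbs(im,alpha=1.9,beta=-40))
```

```text
(no output)
```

View pics/c4.png

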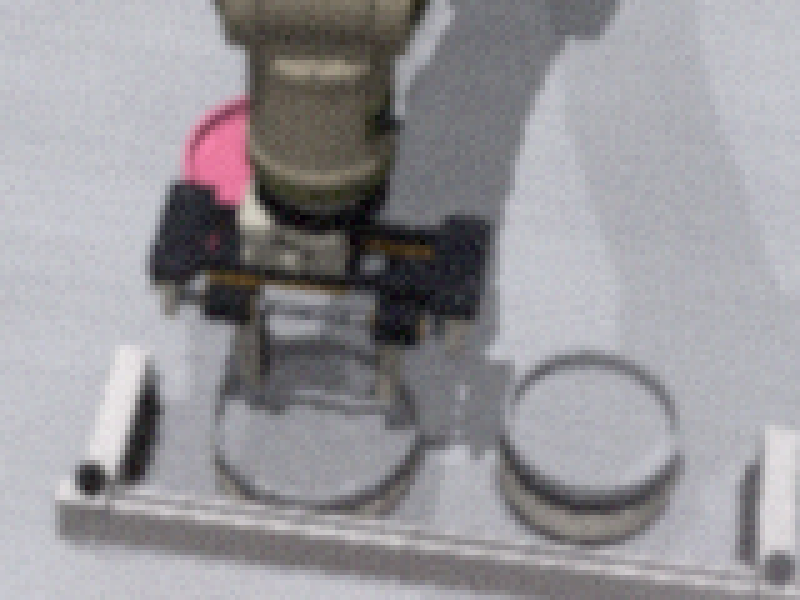

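The tips show at crop (260,395) and (390,395), just above the lid with their shadows close by. I'll keep feeling downward.

servo_tool([
  {"xyz": [0, 0, 0.02], "rot": [0, 0, 0]},
  {"xyz": [0, 0, 0.04], "rot": [0, 0, 0]},
  {"xyz": [0, 0, 0.04], "rot": [0, 0, 0]},
])

```text
time: 7.2
eef_pos: [616.0, -37.4, 26.5]
tool_rot: [-3.142, -0.001, 3.141]
ft_force: [0.3, 0.7, 0.8]
finger_gap: 0.725
finger_force: 0.0
```

servo_tool([
  {"xyz": [0, 0, 0.02], "rot": [0, 0, 0]},
  {"xyz": [0, 0, 0.02], "rot": [0, 0, 0]},
])

```text
time: 7.4
eef_pos: [616.1, -37.4, 23.7]
tool_rot: [3.142, -0.0, 3.141]
ft_force: [0.9, -1.0, 0.5]
finger_gap: 0.723
finger_force: 0.0
```

servo_tool([
  {"xyz": [0, 0, 0.02], "rot": [0, 0, 0]},
  {"xyz": [0, 0, 0.02], "rot": [0, 0, 0]},
])

```text
time: 7.6
eef_pos: [616.1, -37.4, 20.7]
tool_rot: [-3.142, -0.0, 3.141]
ft_force: [-0.3, -0.2, -0.0]
finger_gap: 0.727
finger_force: 0.0
```

servo_tool([
  {"xyz": [0, 0, 0.02], "rot": [0, 0, 0]},
  {"xyz": [0, 0, 0.02], "rot": [0, 0, 0]},
])

```text
time: 7.8
eef_pos: [616.1, -37.4, 17.7]
tool_rot: [-3.142, -0.0, 3.141]
ft_force: [-0.5, -0.1, -0.1]
finger_gap: 0.723
finger_force: 0.0
```

servo_tool([
  {"xyz": [0, 0, 0.02], "rot": [0, 0, 0]},
  {"xyz": [0, 0, 0.02], "rot": [0, 0, 0]},
])

```text
time: 8.0
eef_pos: [616.1, -37.4, 14.7]
tool_rot: [-3.142, -0.0, 3.141]
ft_force: [-0.5, 0.3, -0.2]
finger_gap: 0.723
finger_force: 0.0
```

servo_tool([
  {"xyz": [0, 0, 0.02], "rot": [0, 0, 0]},
  {"xyz": [0, 0, 0.02], "rot": [0, 0, 0]},
])

```text
time: 8.2
eef_pos: [616.1, -37.4, 11.7]
tool_rot: [-3.142, -0.0, 3.141]
ft_force: [-0.2, 0.3, 0.1]
finger_gap: 0.725
finger_force: 0.0
```

servo_tool([
  {"xyz": [0, 0, 0.02], "rot": [0, 0, 0]},
  {"xyz": [0, 0, 0.02], "rot": [0, 0, 0]},
])

```text
time: 8.4
eef_pos: [616.1, -37.4, 8.7]
tool_rot: [-3.142, -0.0, 3.141]
ft_force: [-0.0, 0.7, 0.3]
finger_gap: 0.721
finger_force: 0.0
```

Run:
```python
from h import *
s=capture("scene");im=cv2.resize(s[130:250,205:365],None,fx=5,fy=5,interpolation=3)
cv2.imwrite("pics/c5.png",cv2.convertScaleAbs(im,alpha=1.9,beta=-40)[200:560,100:500]);o=get_obs();print(o['eef_pos'],o['ft_force'],np.round(o['q'],3))
```

```text
[616.16797635 -37.41281945   8.8318456 ] [ 0.09214675 -0.64886327 -0.87108313] [ 1.000e-03  6.940e-01 -4.900e-02  1.974e+00  6.800e-02  4.760e-01
  1.473e+00]
```

View pics/c5.png

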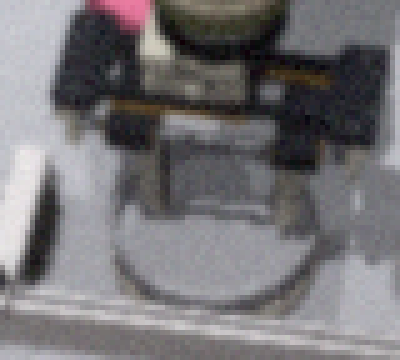

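The tips are at crop (165,210) and (290,215), nearly meeting their shadows and close to the lid's centre line. The reported z is therefore too low by a constant amount. Continuing to feel.

servo_tool([
  {"xyz": [0, 0, 0.015], "rot": [0, 0, 0]},
  {"xyz": [0, 0, 0.015], "rot": [0, 0, 0]},
])

```text
time: 8.65
eef_pos: [616.2, -37.4, 6.6]
tool_rot: [-3.142, -0.0, 3.141]
ft_force: [0.2, -1.0, -0.2]
finger_gap: 0.726
finger_force: 0.0
```

servo_tool([
  {"xyz": [0, 0, 0.015], "rot": [0, 0, 0]},
  {"xyz": [0, 0, 0.015], "rot": [0, 0, 0]},
])

```text
time: 8.85
eef_pos: [616.1, -37.4, 4.3]
tool_rot: [3.142, -0.0, 3.141]
ft_force: [-0.2, 0.3, 0.1]
finger_gap: 0.725
finger_force: 0.0
```

servo_tool([
  {"xyz": [0, 0, 0.015], "rot": [0, 0, 0]},
  {"xyz": [0, 0, 0.015], "rot": [0, 0, 0]},
])

```text
time: 9.05
eef_pos: [616.2, -37.4, 2.0]
tool_rot: [-3.142, -0.0, 3.141]
ft_force: [-0.4, -0.2, -0.6]
finger_gap: 0.724
finger_force: 0.0
```

servo_tool([
  {"xyz": [0, 0, 0.015], "rot": [0, 0, 0]},
  {"xyz": [0, 0, 0.015], "rot": [0, 0, 0]},
])

```text
time: 9.25
eef_pos: [616.1, -37.4, -0.2]
tool_rot: [3.142, -0.0, 3.141]
ft_force: [0.1, 0.2, -0.1]
finger_gap: 0.723
finger_force: 0.0
```

servo_tool([
  {"xyz": [0, 0, 0.015], "rot": [0, 0, 0]},
  {"xyz": [0, 0, 0.015], "rot": [0, 0, 0]},
])

```text
time: 9.45
eef_pos: [616.2, -37.4, -2.5]
tool_rot: [-3.142, -0.0, 3.141]
ft_force: [-1.2, -0.1, -0.4]
finger_gap: 0.725
finger_force: 0.0
```

servo_tool([
  {"xyz": [0, 0, 0.015], "rot": [0, 0, 0]},
  {"xyz": [0, 0, 0.015], "rot": [0, 0, 0]},
])

```text
time: 9.65
eef_pos: [616.2, -37.4, -4.7]
tool_rot: [-3.142, -0.0, 3.141]
ft_force: [-0.9, -0.8, -0.5]
finger_gap: 0.725
finger_force: 0.0
```

servo_tool([
  {"xyz": [0, 0, 0.01], "rot": [0, 0, 0]},
  {"xyz": [0, 0, 0.01], "rot": [0, 0, 0]},
])

```text
time: 9.85
eef_pos: [616.2, -37.4, -6.1]
tool_rot: [-3.142, -0.0, 3.141]
ft_force: [-0.3, 0.0, 0.4]
finger_gap: 0.725
finger_force: 0.0
```

servo_tool([
  {"xyz": [0, 0, 0.01], "rot": [0, 0, 0]},
  {"xyz": [0, 0, 0.01], "rot": [0, 0, 0]},
])

```text
time: 10.05
eef_pos: [616.2, -37.4, -7.6]
tool_rot: [-3.142, -0.0, 3.141]
ft_force: [-0.5, 0.5, 0.1]
finger_gap: 0.727
finger_force: 0.0
```

servo_tool([
  {"xyz": [0, 0, 0.01], "rot": [0, 0, 0]},
  {"xyz": [0, 0, 0.01], "rot": [0, 0, 0]},
])

```text
time: 10.25
eef_pos: [616.4, -37.4, -8.2]
tool_rot: [-3.142, 0.0, 3.141]
ft_force: [-2.7, 0.1, 8.8]
finger_gap: 0.722
finger_force: 4.3
```

The lid contact (true height 30) came at reported z ≈ -8, so the reported z runs 38 mm low. Since I'm in the wide tin, I'll take it first: raise about 4 mm, spread inside the rim, and slide it out to a free spot around (475,45).

servo_tool([
  {"xyz": [0, 0, -0.015], "rot": [0, 0, 0]},
  {"xyz": [0, 0, -0.03], "rot": [0, 0, 0]},
  {"xyz": [0, 0, -0.03], "rot": [0, 0, 0]},
  {"xyz": [0, 0, -0.03], "rot": [0, 0, 0]},
  {"xyz": [0, 0, -0.03], "rot": [0, 0, 0]},
], fingers=0.8)

```text
time: 10.75
eef_pos: [616.2, -37.4, -4.6]
tool_rot: [-3.142, -0.0, 3.141]
ft_force: [0.1, 0.1, 0.2]
finger_gap: 0.899
finger_force: 0.0
```

servo_tool([
  {"xyz": [0.02, 0.01, 0], "rot": [0, 0, 0]},
  {"xyz": [0.05, 0.03, 0], "rot": [0, 0, 0]},
  {"xyz": [0.09, 0.05, 0], "rot": [0, 0, 0]},
  {"xyz": [0.13, 0.07, 0], "rot": [0, 0, 0]},
  {"xyz": [0.17, 0.1, 0], "rot": [0, 0, 0]},
])

```text
time: 11.25
eef_pos: [590.1, -22.3, -4.4]
tool_rot: [-3.141, -0.0, 3.141]
ft_force: [2.2, -1.5, -0.0]
finger_gap: 0.9
finger_force: 1.0
```

servo_tool([
  {"xyz": [0.06, 0.03, 0], "rot": [0, 0, 0]},
  {"xyz": [0.13, 0.07, 0], "rot": [0, 0, 0]},
  {"xyz": [0.2, 0.11, 0], "rot": [0, 0, 0]},
  {"xyz": [0.27, 0.15, 0], "rot": [0, 0, 0]},
  {"xyz": [0.34, 0.19, 0], "rot": [0, 0, 0]},
  {"xyz": [0.41, 0.23, 0], "rot": [0, 0, 0]},
  {"xyz": [0.48, 0.27, 0], "rot": [0, 0, 0]},
  {"xyz": [0.55, 0.31, 0], "rot": [0, 0, 0]},
  {"xyz": [0.62, 0.36, 0], "rot": [0, 0, 0]},
  {"xyz": [0.69, 0.4, 0], "rot": [0, 0, 0]},
  {"xyz": [0.74, 0.43, 0], "rot": [0, 0, 0]},
  {"xyz": [0.77, 0.45, 0], "rot": [0, 0, 0]},
])

```text
time: 12.45
eef_pos: [474.5, 45.7, -4.4]
tool_rot: [-3.142, -0.0, 3.141]
ft_force: [2.2, 0.0, -0.9]
finger_gap: 0.902
finger_force: 1.3
```

servo_tool([
  {"xyz": [0, 0, 0], "rot": [0, 0, 0]},
  {"xyz": [0, 0, -0.1], "rot": [0, 0, 0]},
  {"xyz": [0, 0, -0.3], "rot": [0, 0, 0]},
  {"xyz": [-0.2, 0.15, -0.4], "rot": [0, 0, 0]},
  {"xyz": [-0.5, 0.35, -0.4], "rot": [0, 0, 0]},
  {"xyz": [-0.75, 0.5, -0.4], "rot": [0, 0, 0]},
  {"xyz": [-0.857, 0.553, -0.4], "rot": [0, 0, 0]},
  {"xyz": [-0.857, 0.553, -0.4], "rot": [0, 0, 0]},
  {"xyz": [-0.857, 0.553, -0.4], "rot": [0, 0, 0]},
], fingers=0.2)

```text
time: 13.35
eef_pos: [602.8, 127.4, 55.0]
tool_rot: [-3.141, -0.002, 3.141]
ft_force: [-0.6, -0.1, -0.3]
finger_gap: 0.602
finger_force: 0.0
```

servo_tool([
  {"xyz": [0, 0, 0.08], "rot": [0, 0, 0]},
  {"xyz": [0, 0, 0.14], "rot": [0, 0, 0]},
  {"xyz": [0, 0, 0.18], "rot": [0, 0, 0]},
  {"xyz": [0, 0, 0.21], "rot": [0, 0, 0]},
  {"xyz": [0, 0, 0.24], "rot": [0, 0, 0]},
  {"xyz": [0, 0, 0.26], "rot": [0, 0, 0]},
  {"xyz": [0, 0, 0.265], "rot": [0, 0, 0]},
  {"xyz": [0, 0, 0.265], "rot": [0, 0, 0]},
])

```text
time: 14.15
eef_pos: [604.0, 128.1, 15.8]
tool_rot: [3.142, 0.0, 3.141]
ft_force: [-0.7, -0.0, 0.1]
finger_gap: 0.596
finger_force: 0.0
```

servo_tool([
  {"xyz": [0, 0, 0], "rot": [0, 0, 0]},
  {"xyz": [0, 0, 0], "rot": [0, 0, 0]},
  {"xyz": [0, 0, 0], "rot": [0, 0, 0]},
], fingers=0.36)

```text
time: 14.45
eef_pos: [604.1, 128.1, 16.0]
tool_rot: [3.142, 0.0, 3.141]
ft_force: [0.3, -1.6, -0.2]
finger_gap: 0.681
finger_force: 0.0
```

servo_tool([
  {"xyz": [0, -0.02, 0], "rot": [0, 0, 0]},
  {"xyz": [0, -0.05, 0], "rot": [0, 0, 0]},
  {"xyz": [0, -0.1, 0], "rot": [0, 0, 0]},
  {"xyz": [-0.01, -0.15, 0], "rot": [0, 0, 0]},
  {"xyz": [-0.02, -0.2, 0], "rot": [0, 0, 0]},
])

```text
time: 14.95
eef_pos: [607.1, 97.5, 16.0]
tool_rot: [3.141, 0.0, 3.141]
ft_force: [-0.9, 3.0, 3.9]
finger_gap: 0.68
finger_force: 2.2
```

servo_tool([
  {"xyz": [-0.01, -0.04, -0.013], "rot": [0, 0, 0]},
  {"xyz": [-0.02, -0.1, -0.013], "rot": [0, 0, 0]},
  {"xyz": [-0.03, -0.18, -0.013], "rot": [0, 0, 0]},
  {"xyz": [-0.04, -0.26, -0.013], "rot": [0, 0, 0]},
  {"xyz": [-0.05, -0.34, -0.013], "rot": [0, 0, 0]},
  {"xyz": [-0.06, -0.42, -0.013], "rot": [0, 0, 0]},
  {"xyz": [-0.07, -0.5, -0.013], "rot": [0, 0, 0]},
  {"xyz": [-0.08, -0.58, -0.013], "rot": [0, 0, 0]},
  {"xyz": [-0.09, -0.66, -0.013], "rot": [0, 0, 0]},
  {"xyz": [-0.1, -0.74, -0.013], "rot": [0, 0, 0]},
  {"xyz": [-0.11, -0.82, -0.013], "rot": [0, 0, 0]},
  {"xyz": [-0.12, -0.88, -0.013], "rot": [0, 0, 0]},
])

```text
time: 16.15
eef_pos: [624.8, -35.4, 17.8]
tool_rot: [-3.141, -0.0, 3.14]
ft_force: [-0.6, 4.2, 5.3]
finger_gap: 0.68
finger_force: 3.1
```

Run:
```python
from h import *
t=capture("top");s=capture("scene")
print(np.round(get_obs()['eef_pos'],1),np.round(get_obs()['ft_force'],1))
cv2.imwrite("pics/t6.png",t);cv2.imwrite("pics/s6.png",s)
for n,im,a,b in(("top",t,15,27),("scene",s,14,26)):
    r=cv2.HoughCircles(cv2.cvtColor(im,6),cv2.HOUGH_GRADIENT,1,15,param1=80,param2=14,minRadius=a,maxRadius=b)
    for u,v,R in r[0]:
        p=onz(n,u,v,44)
        if 380<p[0]<720 and -200<p[1]<260: print(n,u,v,R,np.round(p,1))
```

```text
[625.  -36.6  17.7] [ 0.2  0.1 -0.1]
top 251.5 263.5 21.6 [492.4  42.8  44. ]
top 290.5 275.5 26.4 [460.5 -63.7  44. ]
top 314.5 207.5 19.6 [ 646.6 -128.8   44. ]
scene 271.5 209.5 19.9 [604.9 -31.6  44. ]
scene 299.5 197.5 25.4 [541.7  48.1  44. ]
scene 261.5 171.5 21.0 [451.5 -91.1  44. ]
scene 238.5 212.5 21.0 [ 634.  -130.3   44. ]
scene 302.5 180.5 24.3 [468.   48.4  44. ]
```

servo_tool([
  {"xyz": [0, -0.06, 0], "rot": [0, 0, 0]},
  {"xyz": [0, -0.12, 0], "rot": [0, 0, 0]},
  {"xyz": [0, -0.18, 0], "rot": [0, 0, 0]},
  {"xyz": [0, -0.24, 0], "rot": [0, 0, 0]},
  {"xyz": [0, -0.28, 0], "rot": [0, 0, 0]},
  {"xyz": [0, -0.3, 0], "rot": [0, 0, 0]},
])

```text
time: 16.85
eef_pos: [624.6, -80.1, 17.6]
tool_rot: [-3.141, -0.0, 3.14]
ft_force: [-0.2, 2.9, 0.8]
finger_gap: 0.678
finger_force: 1.3
```

servo_tool([
  {"xyz": [-0.02, 0, 0], "rot": [0, 0, 0]},
  {"xyz": [-0.03, 0, 0], "rot": [0, 0, 0]},
  {"xyz": [-0.04, 0, 0], "rot": [0, 0, 0]},
  {"xyz": [-0.05, 0, 0], "rot": [0, 0, 0]},
])

```text
time: 17.25
eef_pos: [632.0, -78.8, 17.6]
tool_rot: [-3.142, -0.001, 3.141]
ft_force: [-1.7, 1.0, 0.6]
finger_gap: 0.681
finger_force: 1.0
```

servo_tool([
  {"xyz": [-0.01, 0, 0], "rot": [0, 0, 0]},
  {"xyz": [-0.02, 0, 0], "rot": [0, 0, 0]},
  {"xyz": [-0.03, 0, 0], "rot": [0, 0, 0]},
])

```text
time: 17.55
eef_pos: [636.8, -78.9, 17.7]
tool_rot: [-3.142, -0.0, 3.141]
ft_force: [-2.2, 0.6, 0.6]
finger_gap: 0.677
finger_force: 1.0
```

servo_tool([
  {"xyz": [-0.007, 0, 0], "rot": [0, 0, 0]},
  {"xyz": [-0.014, 0, 0], "rot": [0, 0, 0]},
])

```text
time: 17.75
eef_pos: [638.9, -78.9, 17.7]
tool_rot: [3.142, -0.0, 3.141]
ft_force: [-1.2, 1.6, 0.1]
finger_gap: 0.682
finger_force: 1.0
```

servo_tool([
  {"xyz": [-0.007, 0, 0], "rot": [0, 0, 0]},
  {"xyz": [-0.014, 0, 0], "rot": [0, 0, 0]},
])

```text
time: 17.95
eef_pos: [641.0, -79.0, 17.7]
tool_rot: [3.142, -0.0, 3.141]
ft_force: [-1.6, 0.7, 0.6]
finger_gap: 0.678
finger_force: 1.0
```

servo_tool([
  {"xyz": [-0.007, 0, 0], "rot": [0, 0, 0]},
  {"xyz": [-0.014, 0, 0], "rot": [0, 0, 0]},
])

```text
time: 18.15
eef_pos: [643.2, -79.0, 17.7]
tool_rot: [-3.142, 0.0, 3.141]
ft_force: [-2.1, 0.6, 1.3]
finger_gap: 0.68
finger_force: 1.0
```

servo_tool([
  {"xyz": [-0.005, 0, 0], "rot": [0, 0, 0]},
  {"xyz": [-0.01, 0, 0], "rot": [0, 0, 0]},
])

```text
time: 18.35
eef_pos: [644.6, -78.9, 17.7]
tool_rot: [-3.142, -0.0, 3.141]
ft_force: [-1.6, 2.1, 1.4]
finger_gap: 0.683
finger_force: 1.0
```

servo_tool([
  {"xyz": [-0.005, 0, 0], "rot": [0, 0, 0]},
  {"xyz": [-0.01, 0, 0], "rot": [0, 0, 0]},
])

```text
time: 18.55
eef_pos: [646.2, -79.0, 17.8]
tool_rot: [-3.142, 0.0, 3.141]
ft_force: [-1.7, 0.6, 1.0]
finger_gap: 0.68
finger_force: 1.0
```

servo_tool([
  {"xyz": [-0.005, 0, 0], "rot": [0, 0, 0]},
  {"xyz": [-0.01, 0, 0], "rot": [0, 0, 0]},
])

```text
time: 18.75
eef_pos: [647.7, -78.9, 17.8]
tool_rot: [3.142, 0.0, 3.141]
ft_force: [-0.9, 1.0, 0.6]
finger_gap: 0.678
finger_force: 1.0
```

servo_tool([
  {"xyz": [-0.005, 0, 0], "rot": [0, 0, 0]},
  {"xyz": [-0.01, 0, 0], "rot": [0, 0, 0]},
])

```text
time: 18.95
eef_pos: [649.2, -79.0, 17.8]
tool_rot: [-3.142, 0.0, 3.141]
ft_force: [-1.1, 0.2, 0.9]
finger_gap: 0.678
finger_force: 1.1
```

servo_tool([
  {"xyz": [-0.005, 0, 0], "rot": [0, 0, 0]},
  {"xyz": [-0.01, 0, 0], "rot": [0, 0, 0]},
])

```text
time: 19.15
eef_pos: [650.6, -79.0, 17.7]
tool_rot: [-3.142, -0.0, 3.141]
ft_force: [-3.3, 0.8, 2.0]
finger_gap: 0.68
finger_force: 1.2
```

servo_tool([
  {"xyz": [-0.003, 0, 0], "rot": [0, 0, 0]},
  {"xyz": [-0.007, 0, 0], "rot": [0, 0, 0]},
])

```text
time: 19.35
eef_pos: [651.4, -79.0, 17.7]
tool_rot: [-3.142, -0.0, 3.141]
ft_force: [-1.9, 1.3, 1.9]
finger_gap: 0.68
finger_force: 1.6
```

servo_tool([
  {"xyz": [-0.003, 0, 0], "rot": [0, 0, 0]},
  {"xyz": [-0.007, 0, 0], "rot": [0, 0, 0]},
])

```text
time: 19.55
eef_pos: [652.4, -79.1, 17.7]
tool_rot: [-3.141, -0.0, 3.141]
ft_force: [-2.7, 0.1, 0.7]
finger_gap: 0.678
finger_force: 1.7
```

servo_tool([
  {"xyz": [-0.005, 0, 0], "rot": [0, 0, 0]},
  {"xyz": [-0.01, 0, 0], "rot": [0, 0, 0]},
  {"xyz": [-0.01, 0, 0], "rot": [0, 0, 0]},
])

```text
time: 19.85
eef_pos: [654.4, -79.1, 17.7]
tool_rot: [-3.141, 0.0, 3.141]
ft_force: [-2.7, 0.7, 1.1]
finger_gap: 0.679
finger_force: 1.5
```

servo_tool([
  {"xyz": [-0.005, 0, 0], "rot": [0, 0, 0]},
  {"xyz": [-0.01, 0, 0], "rot": [0, 0, 0]},
  {"xyz": [-0.01, 0, 0], "rot": [0, 0, 0]},
])

```text
time: 20.15
eef_pos: [655.9, -79.0, 17.8]
tool_rot: [-3.142, 0.0, 3.141]
ft_force: [-2.5, -0.0, 1.0]
finger_gap: 0.677
finger_force: 1.5
```

The x contact isn't clear, so I'll spend the last picture here.

Run:
```python
from h import *
s=capture("scene");t=capture("top");cv2.imwrite("pics/s7.png",s);cv2.imwrite("pics/t7.png",t)
f=lambda im:cv2.convertScaleAbs(cv2.resize(im,None,fx=5,fy=5,interpolation=3),alpha=1.8,beta=-35)
a=f(s[140:250,205:345]);b=cv2.resize(t[165:285,170:350],(400,267));b2=cv2.resize(cv2.imread("pics/s6.png")[140:250,205:345],(400,314))
im=np.full((600,800,3),0,'u1');
c=cv2.resize(a,(560,440));im[:440,:560]=c
im[440:600,:240]=cv2.convertScaleAbs(cv2.resize(t[165:285,170:350],(240,160)),alpha=1.8,beta=-35)
im[0:188,560:800]=cv2.convertScaleAbs(cv2.resize(b2,(240,188)),alpha=1.8,beta=-35)
cv2.imwrite("pics/v10.png",im)
```

```text
(no output)
```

View pics/v10.png

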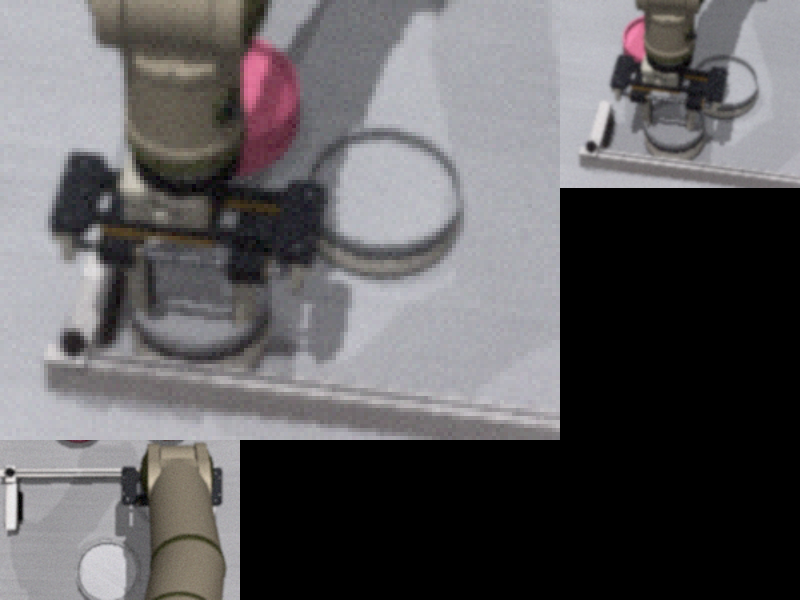

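The tall tin's front rim is at crop (200,360), close to the rail's inner edge at (200,365). The wide tin is parked at (388,190).

Run:
```python
from h import *
P=lambda x,y,z:np.round(onz("scene",205+x/4,140+y/4,z),1)
print("front rim",P(200,360,62)," rail edge",P(200,366,40),"left/right",P(132,300,62),P(271,310,62))
print("wide L,R,back,front",P(308,190,44),P(464,200,44),P(388,127,44),P(388,255,44))
print("old scene tall front (sc.png)",np.round(onz("scene",205+545/4.6,140+420/4.6,62),1))
t=cv2.imread("pics/t7.png");print("top wide",np.round(onz("top",170+106*.75,165+(571-440)*.75,44),1))
```

```text
front rim [703.8 -64.7  62. ]  rail edge [693.7 -67.1  40. ] left/right [ 657.3 -126.    62. ] [648.9 -20.5  62. ]
wide L,R,back,front [509.6 -13.2  44. ] [498.6 112.4  44. ] [429.5  41.8  44. ] [565.9  59.1  44. ]
old scene tall front (sc.png) [674.3 136.   62. ]
top wide [493.1  48.3  44. ]
```

servo_tool([
  {"xyz": [-0.005, 0, 0], "rot": [0, 0, 0]},
  {"xyz": [-0.01, 0, 0], "rot": [0, 0, 0]},
  {"xyz": [-0.01, 0, 0], "rot": [0, 0, 0]},
])

```text
time: 20.55
eef_pos: [656.8, -79.0, 17.7]
tool_rot: [-3.142, -0.001, 3.141]
ft_force: [-4.6, -0.9, 1.8]
finger_gap: 0.68
finger_force: 2.3
```

servo_tool([
  {"xyz": [-0.005, 0, 0], "rot": [0, 0, 0]},
  {"xyz": [-0.01, 0, 0], "rot": [0, 0, 0]},
  {"xyz": [-0.01, 0, 0], "rot": [0, 0, 0]},
])

```text
time: 20.85
eef_pos: [657.0, -79.0, 17.5]
tool_rot: [-3.142, -0.003, 3.141]
ft_force: [-7.5, 1.0, 4.1]
finger_gap: 0.678
finger_force: 4.0
```

servo_tool([
  {"xyz": [0.05, 0, 0], "rot": [0, 0, 0]},
  {"xyz": [0.09, 0, 0], "rot": [0, 0, 0]},
  {"xyz": [0.09, -0.03, 0], "rot": [0, 0, 0]},
  {"xyz": [0.09, -0.06, 0], "rot": [0, 0, 0]},
  {"xyz": [0.09, -0.08, 0], "rot": [0, 0, 0]},
  {"xyz": [0.09, -0.1, 0], "rot": [0, 0, 0]},
])

```text
time: 21.45
eef_pos: [645.7, -93.6, 17.9]
tool_rot: [3.141, 0.001, 3.141]
ft_force: [-1.1, 2.9, 2.0]
finger_gap: 0.682
finger_force: 2.3
```

servo_tool([
  {"xyz": [0, -0.01, 0], "rot": [0, 0, 0]},
  {"xyz": [0, -0.02, 0], "rot": [0, 0, 0]},
  {"xyz": [0, -0.03, 0], "rot": [0, 0, 0]},
])

```text
time: 21.75
eef_pos: [645.4, -98.1, 17.8]
tool_rot: [3.141, 0.0, 3.141]
ft_force: [0.7, 4.4, 2.6]
finger_gap: 0.68
finger_force: 2.7
```

servo_tool([
  {"xyz": [0, -0.01, 0], "rot": [0, 0, 0]},
  {"xyz": [0, -0.015, 0], "rot": [0, 0, 0]},
  {"xyz": [0, -0.015, 0], "rot": [0, 0, 0]},
])

```text
time: 22.05
eef_pos: [645.2, -100.8, 17.8]
tool_rot: [-3.142, 0.0, 3.141]
ft_force: [-1.3, 3.2, 3.0]
finger_gap: 0.677
finger_force: 2.6
```

servo_tool([
  {"xyz": [0, -0.007, 0], "rot": [0, 0, 0]},
  {"xyz": [0, -0.013, 0], "rot": [0, 0, 0]},
  {"xyz": [0, -0.013, 0], "rot": [0, 0, 0]},
])

```text
time: 22.35
eef_pos: [645.2, -102.8, 17.7]
tool_rot: [-3.142, 0.0, 3.141]
ft_force: [-1.5, 4.7, 3.6]
finger_gap: 0.677
finger_force: 2.8
```

servo_tool([
  {"xyz": [0, -0.007, 0], "rot": [0, 0, 0]},
  {"xyz": [0, -0.013, 0], "rot": [0, 0, 0]},
  {"xyz": [0, -0.013, 0], "rot": [0, 0, 0]},
])

```text
time: 22.65
eef_pos: [645.2, -104.7, 17.8]
tool_rot: [3.142, 0.0, 3.141]
ft_force: [-0.6, 5.8, 3.7]
finger_gap: 0.68
finger_force: 2.9
```

servo_tool([
  {"xyz": [0, -0.007, 0], "rot": [0, 0, 0]},
  {"xyz": [0, -0.01, 0], "rot": [0, 0, 0]},
  {"xyz": [0, -0.01, 0], "rot": [0, 0, 0]},
])

```text
time: 22.95
eef_pos: [645.2, -105.0, 17.7]
tool_rot: [3.141, -0.0, -3.142]
ft_force: [-1.5, 6.5, 4.0]
finger_gap: 0.677
finger_force: 4.0
```

servo_tool([
  {"xyz": [0, -0.007, 0], "rot": [0, 0, 0]},
  {"xyz": [0, -0.01, 0], "rot": [0, 0, 0]},
  {"xyz": [0, -0.01, 0], "rot": [0, 0, 0]},
])

```text
time: 23.25
eef_pos: [645.2, -105.5, 17.8]
tool_rot: [3.14, -0.0, -3.141]
ft_force: [-1.1, 9.4, 4.2]
finger_gap: 0.668
finger_force: 5.1
```

servo_tool([
  {"xyz": [0, -0.007, 0], "rot": [0, 0, 0]},
  {"xyz": [0, -0.01, 0], "rot": [0, 0, 0]},
  {"xyz": [0, -0.01, 0], "rot": [0, 0, 0]},
])

```text
time: 23.55
eef_pos: [645.2, -107.0, 17.7]
tool_rot: [3.14, -0.0, -3.141]
ft_force: [-1.3, 9.9, 4.3]
finger_gap: 0.64
finger_force: 5.1
```

The right stop is reached: the force climbed to about 9 N and the fingers began yielding. Next I'll ease off and press lightly on the rail again.

servo_tool([
  {"xyz": [0, 0.035, 0], "rot": [0, 0, 0]},
  {"xyz": [-0.04, 0.035, 0], "rot": [0, 0, 0]},
  {"xyz": [-0.065, 0.035, 0], "rot": [0, 0, 0]},
  {"xyz": [-0.075, 0.035, 0], "rot": [0, 0, 0]},
  {"xyz": [-0.075, 0.035, 0], "rot": [0, 0, 0]},
])

```text
time: 24.05
eef_pos: [653.2, -102.9, 17.3]
tool_rot: [3.14, -0.006, 3.14]
ft_force: [-9.8, 7.8, 9.4]
finger_gap: 0.677
finger_force: 10.5
```

servo_tool([
  {"xyz": [-0.005, 0, 0], "rot": [0, 0, 0]},
  {"xyz": [-0.01, 0, 0], "rot": [0, 0, 0]},
  {"xyz": [-0.01, 0, 0], "rot": [0, 0, 0]},
])

```text
time: 24.35
eef_pos: [653.3, -103.0, 17.3]
tool_rot: [3.14, -0.009, 3.14]
ft_force: [-13.7, 7.9, 12.1]
finger_gap: 0.678
finger_force: 11.9
```

servo_tool([
  {"xyz": [0.05, 0.01, 0], "rot": [0, 0, 0]},
  {"xyz": [0.1, 0.02, 0], "rot": [0, 0, 0]},
  {"xyz": [0.12, 0.02, 0], "rot": [0, 0, 0]},
  {"xyz": [0.12, 0.02, 0], "rot": [0, 0, 0]},
  {"xyz": [0.12, 0.02, -0.1], "rot": [0, 0, 0]},
  {"xyz": [0.12, 0.02, -0.4], "rot": [0, 0, 0]},
  {"xyz": [0.12, 0.02, -0.4], "rot": [0, 0, 0]},
], fingers=0.2)

```text
time: 25.05
eef_pos: [643.7, -101.6, 83.6]
tool_rot: [-3.141, 0.008, 3.14]
ft_force: [0.8, -0.7, -0.0]
finger_gap: 0.601
finger_force: 0.0
```

servo_tool([
  {"xyz": [0.3, 0.3, 0], "rot": [0, 0, 0]},
  {"xyz": [0.55, 0.6, 0], "rot": [0, 0, 0]},
  {"xyz": [0.8, 0.9, 0], "rot": [0, 0, 0]},
  {"xyz": [0.977, 0.97, 0], "rot": [0, 0, 0]},
  {"xyz": [0.977, 0.97, 0], "rot": [0, 0, 0]},
  {"xyz": [0.977, 0.97, 0], "rot": [0, 0, 0]},
], fingers=0.6)

```text
time: 25.65
eef_pos: [493.2, 45.9, 78.6]
tool_rot: [3.141, 0.001, -3.14]
ft_force: [0.0, -0.8, 0.1]
finger_gap: 0.797
finger_force: 0.0
```

Run:
```python
from h import *
t=capture("top");cv2.imwrite("pics/t8.png",t);print(np.round(get_obs()['eef_pos'],1))
r=cv2.HoughCircles(cv2.cvtColor(t,6),cv2.HOUGH_GRADIENT,1,12,param1=80,param2=11,minRadius=15,maxRadius=27)
for u,v,R in r[0]:
    p=onz("top",u,v,55)
    if 380<p[0]<720 and -200<p[1]<260: print(u,v,R,np.round(p,1))
```

```text
[494.7  44.9  78.5]
302.5 293.5 23.0 [413.1 -96.   55. ]
303.5 212.5 18.3 [631.9 -98.   55. ]
204.5 208.5 22.9 [641.1 171.7  55. ]
236.5 271.5 26.4 [471.   82.5  55. ]
189.5 207.5 16.0 [643.5 212.5  55. ]
278.5 256.5 20.7 [512.  -30.7  55. ]
248.5 260.5 19.6 [500.8  50.4  55. ]
271.5 266.5 15.8 [485.  -11.9  55. ]
232.5 257.5 16.0 [508.6  93.8  55. ]
```

The tall tin is seated at (632,-98). Now lowering into the wide tin.

servo_tool([
  {"xyz": [0, 0.02, 0.15], "rot": [0, 0, 0]},
  {"xyz": [0, 0.02, 0.3], "rot": [0, 0, 0]},
  {"xyz": [0, 0.02, 0.4], "rot": [0, 0, 0]},
  {"xyz": [0, 0.02, 0.46], "rot": [0, 0, 0]},
  {"xyz": [0, 0.02, 0.5], "rot": [0, 0, 0]},
  {"xyz": [0, 0.02, 0.53], "rot": [0, 0, 0]},
  {"xyz": [0, 0.02, 0.545], "rot": [0, 0, 0]},
  {"xyz": [0, 0.02, 0.545], "rot": [0, 0, 0]},
])

```text
time: 26.5
eef_pos: [493.8, 47.7, -3.9]
tool_rot: [3.142, 0.0, 3.141]
ft_force: [-0.3, 0.2, 0.3]
finger_gap: 0.799
finger_force: 0.0
```

servo_tool([
  {"xyz": [0, 0, 0], "rot": [0, 0, 0]},
  {"xyz": [0, 0, 0], "rot": [0, 0, 0]},
  {"xyz": [0, 0, 0], "rot": [0, 0, 0]},
  {"xyz": [0, 0, 0], "rot": [0, 0, 0]},
], fingers=0.92)

```text
time: 26.9
eef_pos: [493.6, 47.8, -3.8]
tool_rot: [3.142, 0.0, 3.141]
ft_force: [-0.2, -0.7, 0.2]
finger_gap: 0.96
finger_force: 0.0
```

servo_tool([
  {"xyz": [-0.03, 0.03, 0], "rot": [0, 0, 0]},
  {"xyz": [-0.09, 0.08, 0], "rot": [0, 0, 0]},
  {"xyz": [-0.17, 0.15, 0], "rot": [0, 0, 0]},
  {"xyz": [-0.25, 0.22, 0], "rot": [0, 0, 0]},
  {"xyz": [-0.33, 0.29, 0], "rot": [0, 0, 0]},
  {"xyz": [-0.41, 0.36, 0], "rot": [0, 0, 0]},
  {"xyz": [-0.49, 0.43, 0], "rot": [0, 0, 0]},
  {"xyz": [-0.57, 0.5, 0], "rot": [0, 0, 0]},
  {"xyz": [-0.65, 0.57, 0], "rot": [0, 0, 0]},
  {"xyz": [-0.72, 0.63, 0], "rot": [0, 0, 0]},
  {"xyz": [-0.77, 0.68, 0], "rot": [0, 0, 0]},
  {"xyz": [-0.8, 0.7, 0], "rot": [0, 0, 0]},
])

```text
time: 28.1
eef_pos: [614.1, 153.9, -4.0]
tool_rot: [3.141, 0.0, -3.141]
ft_force: [-4.0, -2.4, 5.7]
finger_gap: 0.959
finger_force: 4.2
```

servo_tool([
  {"xyz": [-0.02, 0, 0], "rot": [0, 0, 0]},
  {"xyz": [-0.04, 0, 0], "rot": [0, 0, 0]},
  {"xyz": [-0.06, 0, 0], "rot": [0, 0, 0]},
  {"xyz": [-0.07, 0, 0], "rot": [0, 0, 0]},
])

```text
time: 28.5
eef_pos: [623.6, 153.4, -4.0]
tool_rot: [3.141, -0.001, 3.141]
ft_force: [-4.3, 0.3, 4.8]
finger_gap: 0.959
finger_force: 3.9
```

servo_tool([
  {"xyz": [-0.007, 0, 0], "rot": [0, 0, 0]},
  {"xyz": [-0.013, 0, 0], "rot": [0, 0, 0]},
  {"xyz": [-0.013, 0, 0], "rot": [0, 0, 0]},
])

```text
time: 28.8
eef_pos: [625.5, 153.3, -4.0]
tool_rot: [3.141, -0.001, 3.141]
ft_force: [-3.8, 0.2, 5.0]
finger_gap: 0.956
finger_force: 3.8
```

servo_tool([
  {"xyz": [-0.007, 0, 0], "rot": [0, 0, 0]},
  {"xyz": [-0.013, 0, 0], "rot": [0, 0, 0]},
  {"xyz": [-0.013, 0, 0], "rot": [0, 0, 0]},
])

```text
time: 29.1
eef_pos: [627.5, 153.2, -4.0]
tool_rot: [3.141, -0.001, 3.141]
ft_force: [-4.5, -0.8, 4.0]
finger_gap: 0.958
finger_force: 3.8
```

servo_tool([
  {"xyz": [-0.007, 0, 0], "rot": [0, 0, 0]},
  {"xyz": [-0.013, 0, 0], "rot": [0, 0, 0]},
  {"xyz": [-0.013, 0, 0], "rot": [0, 0, 0]},
])

```text
time: 29.4
eef_pos: [629.5, 153.1, -4.0]
tool_rot: [3.141, -0.001, 3.141]
ft_force: [-4.3, 0.5, 4.9]
finger_gap: 0.962
finger_force: 3.8
```

servo_tool([
  {"xyz": [-0.007, 0, 0], "rot": [0, 0, 0]},
  {"xyz": [-0.013, 0, 0], "rot": [0, 0, 0]},
  {"xyz": [-0.013, 0, 0], "rot": [0, 0, 0]},
])

```text
time: 29.7
eef_pos: [631.5, 153.1, -4.0]
tool_rot: [3.141, -0.001, 3.141]
ft_force: [-5.2, -0.5, 5.4]
finger_gap: 0.957
finger_force: 3.8
```

servo_tool([
  {"xyz": [-0.007, 0, 0], "rot": [0, 0, 0]},
  {"xyz": [-0.013, 0, 0], "rot": [0, 0, 0]},
  {"xyz": [-0.013, 0, 0], "rot": [0, 0, 0]},
])

```text
time: 30.0
eef_pos: [633.4, 153.1, -4.0]
tool_rot: [3.141, -0.001, 3.141]
ft_force: [-3.7, 0.8, 5.0]
finger_gap: 0.961
finger_force: 3.9
```

servo_tool([
  {"xyz": [-0.005, 0, 0], "rot": [0, 0, 0]},
  {"xyz": [-0.01, 0, 0], "rot": [0, 0, 0]},
  {"xyz": [-0.01, 0, 0], "rot": [0, 0, 0]},
])

```text
time: 30.3
eef_pos: [633.8, 153.0, -4.1]
tool_rot: [3.142, -0.003, 3.141]
ft_force: [-7.1, 0.4, 6.9]
finger_gap: 0.954
finger_force: 5.1
```

servo_tool([
  {"xyz": [-0.005, 0, 0], "rot": [0, 0, 0]},
  {"xyz": [-0.01, 0, 0], "rot": [0, 0, 0]},
  {"xyz": [-0.01, 0, 0], "rot": [0, 0, 0]},
])

```text
time: 30.6
eef_pos: [634.2, 153.0, -4.1]
tool_rot: [-3.141, -0.004, 3.141]
ft_force: [-9.1, -0.3, 9.7]
finger_gap: 0.958
finger_force: 6.6
```

servo_tool([
  {"xyz": [-0.005, 0, 0], "rot": [0, 0, 0]},
  {"xyz": [-0.01, 0, 0], "rot": [0, 0, 0]},
  {"xyz": [-0.01, 0, 0], "rot": [0, 0, 0]},
])

```text
time: 30.9
eef_pos: [634.6, 153.0, -4.2]
tool_rot: [-3.141, -0.006, 3.141]
ft_force: [-12.9, 0.3, 11.4]
finger_gap: 0.958
finger_force: 8.3
```

servo_tool([
  {"xyz": [0.03, 0, 0], "rot": [0, 0, 0]},
  {"xyz": [0.06, 0, 0], "rot": [0, 0, 0]},
  {"xyz": [0.06, 0.02, 0], "rot": [0, 0, 0]},
  {"xyz": [0.06, 0.04, 0], "rot": [0, 0, 0]},
  {"xyz": [0.06, 0.06, 0], "rot": [0, 0, 0]},
  {"xyz": [0.06, 0.075, 0], "rot": [0, 0, 0]},
  {"xyz": [0.06, 0.075, 0], "rot": [0, 0, 0]},
])

```text
time: 31.6
eef_pos: [629.5, 164.5, -4.1]
tool_rot: [3.141, 0.0, 3.141]
ft_force: [0.5, -2.8, 1.9]
finger_gap: 0.959
finger_force: 1.2
```

servo_tool([
  {"xyz": [0, 0.01, 0], "rot": [0, 0, 0]},
  {"xyz": [0, 0.02, 0], "rot": [0, 0, 0]},
  {"xyz": [0, 0.02, 0], "rot": [0, 0, 0]},
])

```text
time: 31.9
eef_pos: [629.3, 167.1, -4.0]
tool_rot: [3.142, 0.0, 3.141]
ft_force: [0.4, -3.3, 1.2]
finger_gap: 0.957
finger_force: 1.5
```

servo_tool([
  {"xyz": [0, 0.007, 0], "rot": [0, 0, 0]},
  {"xyz": [0, 0.013, 0], "rot": [0, 0, 0]},
  {"xyz": [0, 0.013, 0], "rot": [0, 0, 0]},
])

```text
time: 32.2
eef_pos: [629.3, 169.0, -4.0]
tool_rot: [3.142, -0.0, 3.141]
ft_force: [-1.0, -2.0, 1.3]
finger_gap: 0.961
finger_force: 1.5
```

servo_tool([
  {"xyz": [0, 0.007, 0], "rot": [0, 0, 0]},
  {"xyz": [0, 0.013, 0], "rot": [0, 0, 0]},
  {"xyz": [0, 0.013, 0], "rot": [0, 0, 0]},
])

```text
time: 32.5
eef_pos: [629.3, 171.0, -4.0]
tool_rot: [3.142, 0.0, 3.141]
ft_force: [0.2, -2.3, 1.4]
finger_gap: 0.961
finger_force: 1.5
```

servo_tool([
  {"xyz": [0, 0.005, 0], "rot": [0, 0, 0]},
  {"xyz": [0, 0.01, 0], "rot": [0, 0, 0]},
  {"xyz": [0, 0.01, 0], "rot": [0, 0, 0]},
])

```text
time: 32.8
eef_pos: [629.3, 171.4, -4.0]
tool_rot: [-3.141, -0.0, 3.14]
ft_force: [-0.8, -5.7, 2.0]
finger_gap: 0.957
finger_force: 2.7
```

servo_tool([
  {"xyz": [0, 0.005, 0], "rot": [0, 0, 0]},
  {"xyz": [0, 0.01, 0], "rot": [0, 0, 0]},
  {"xyz": [0, 0.01, 0], "rot": [0, 0, 0]},
])

```text
time: 33.1
eef_pos: [629.2, 171.7, -4.1]
tool_rot: [-3.139, -0.001, 3.139]
ft_force: [-0.9, -8.1, 2.9]
finger_gap: 0.962
finger_force: 4.0
```

servo_tool([
  {"xyz": [0, 0.005, 0], "rot": [0, 0, 0]},
  {"xyz": [0, 0.01, 0], "rot": [0, 0, 0]},
  {"xyz": [0, 0.01, 0], "rot": [0, 0, 0]},
])

```text
time: 33.4
eef_pos: [629.2, 172.6, -4.1]
tool_rot: [-3.139, -0.001, 3.139]
ft_force: [-1.0, -9.1, 2.9]
finger_gap: 0.944
finger_force: 4.7
```

servo_tool([
  {"xyz": [0, 0.005, 0], "rot": [0, 0, 0]},
  {"xyz": [0, 0.01, 0], "rot": [0, 0, 0]},
  {"xyz": [0, 0.01, 0], "rot": [0, 0, 0]},
])

```text
time: 33.7
eef_pos: [629.2, 174.1, -4.0]
tool_rot: [-3.139, -0.001, 3.139]
ft_force: [-0.8, -10.7, 3.5]
finger_gap: 0.905
finger_force: 4.7
```

The left stop is reached at y ≈ 171, as expected. I'll ease off and press the rail once more.

servo_tool([
  {"xyz": [0, -0.025, 0], "rot": [0, 0, 0]},
  {"xyz": [-0.015, -0.025, 0], "rot": [0, 0, 0]},
  {"xyz": [-0.025, -0.025, 0], "rot": [0, 0, 0]},
  {"xyz": [-0.03, -0.025, 0], "rot": [0, 0, 0]},
  {"xyz": [-0.03, -0.025, 0], "rot": [0, 0, 0]},
])

```text
time: 34.2
eef_pos: [631.2, 171.0, -4.7]
tool_rot: [-3.139, -0.005, 3.141]
ft_force: [-6.3, -8.2, 3.5]
finger_gap: 0.959
finger_force: 5.0
```

servo_tool([
  {"xyz": [-0.005, 0, 0], "rot": [0, 0, 0]},
  {"xyz": [-0.01, 0, 0], "rot": [0, 0, 0]},
  {"xyz": [-0.01, 0, 0], "rot": [0, 0, 0]},
])

```text
time: 34.5
eef_pos: [632.0, 171.0, -4.9]
tool_rot: [-3.138, -0.006, 3.141]
ft_force: [-7.5, -8.3, 3.2]
finger_gap: 0.954
finger_force: 5.7
```

servo_tool([
  {"xyz": [0.03, -0.005, 0], "rot": [0, 0, 0]},
  {"xyz": [0.06, -0.005, 0], "rot": [0, 0, 0]},
  {"xyz": [0.06, -0.005, 0], "rot": [0, 0, 0]},
  {"xyz": [0.06, -0.005, 0], "rot": [0, 0, 0]},
  {"xyz": [0.06, -0.005, -0.1], "rot": [0, 0, 0]},
  {"xyz": [0.06, -0.005, -0.4], "rot": [0, 0, 0]},
  {"xyz": [0.06, -0.005, -0.7], "rot": [0, 0, 0]},
  {"xyz": [0.3, -0.2, -0.8], "rot": [0, 0, 0]},
  {"xyz": [0.6, -0.4, -0.8], "rot": [0, 0, 0]},
  {"xyz": [0.9, -0.6, -0.8], "rot": [0, 0, 0]},
  {"xyz": [1, -0.7, -0.8], "rot": [0, 0, 0]},
  {"xyz": [1, -0.7, -0.8], "rot": [0, 0, 0]},
], fingers=0.5)

```text
time: 35.7
eef_pos: [482.2, 65.3, 117.3]
tool_rot: [-3.14, -0.001, 3.138]
ft_force: [1.1, -0.2, 0.3]
finger_gap: 0.751
finger_force: 0.0
```

Run:
```python
from h import *
t=capture("top");cv2.imwrite("pics/t9.png",t);print(np.round(get_obs()['eef_pos'],1))
r=cv2.HoughCircles(cv2.cvtColor(t,6),cv2.HOUGH_GRADIENT,1,12,param1=80,param2=12,minRadius=15,maxRadius=27)
for u,v,R in r[0]:
    p=onz("top",u,v,44);q=onz("top",u,v,62)
    if 380<p[0]<720 and -200<p[1]<400: print(u,v,R,np.round(p,1),np.round(q,1))
# dark pad pixels on both inner faces, before vs now
t0=cv2.imread("pics/top0.png")
for im in(t0,t): print([int((cv2.cvtColor(im,6)[195:232,a:b]<45).sum()) for a,b in((180,190),(318,326))])
```

```text
[484.8  67.1 117.4]
204.5 213.5 25.2 [628.1 173.   44. ] [627.  170.5  62. ]
302.5 294.5 23.0 [409.4 -96.5  44. ] [411.  -95.7  62. ]
302.5 212.5 18.3 [632.6 -95.8  44. ] [631.4 -95.   62. ]
136.5 275.5 16.3 [458.2 354.6  44. ] [459.2 349.8  62. ]
216.5 216.5 26.4 [620.1 140.   44. ] [619.1 137.9  62. ]
222.5 283.5 25.2 [437.9 121.   44. ] [439.2 119.1  62. ]
230.5 271.5 17.2 [470.4  99.7  44. ] [471.3  98.1  62. ]
262.5 281.5 15.3 [443.9  12.4  44. ] [445.1  11.9  62. ]
[62, 58]
[0, 0]
```

Run:
```python
from h import *
g=lambda n:cv2.cvtColor(cv2.imread(n),6).astype('f4')
a,b,c=g("pics/t8.png"),g("pics/t9.png"),g("pics/top0.png")
w=cv2.createHanningWindow((48,48),cv2.CV_32F)
s=np.s_[188:236,278:326]
print(cv2.phaseCorrelate(a[s],b[s],w))
for im in(c,b): # profile across pad ends, block->inward
    print("R pad",im[219:229,312:334].mean(0).astype(int)); print("L pad",im[219:229,176:196].mean(0).astype(int));print()
```

```text
((0.0523793396471639, -0.015206467254188283), 0.949106882015864)
R pad [108 106 108 107 107 104  95  74  48  37  41  81 123 139 142 140 140 140
 138 116 103 106]
L pad [140 140 140 140 141 126  89  50  31  34  52  87 104 109 108 108 109 107
 107 108]

R pad [ 70  65  59  52  46  40  33  28  23  15   8   7   5   0 145 145 145 146
 142 119 107 111]
L pad [143 141 143 145 143 128  97  79  84  96 105 114 118 121 123 123 122 124
 122 123]
```

Run:
```python
import cv2
for n in("top0","t8","t9"):
    im=cv2.imread(f"pics/{n}.png",0); print(im[219:229,312:334].mean(0).astype(int), im[198:203,312:334].mean(0).astype(int))
```

```text
[107 105 107 107 106 103  95  74  48  37  41  81 122 139 141 139 140 140
 137 115 102 106] [108 107 109 108 108 107 103  99  80  58  63 106 132 141 139 140 139 138
 134 120 109 109]
[133 132 127 121 118 111 106 105 102  86  62  83 125 144 147 146 145 146
 142 120 106 112] [138 137 132 121 109  99  90  96  96  79  75 110 138 146 145 146 144 146
 140 124 114 112]
[133 130 126 120 117 112 104 103 102  85  63  82 125 143 145 145 144 146
 141 119 106 110] [137 135 132 123 108  97  91  95  96  80  73 108 138 144 145 142 145 143
 138 123 113 111]
```

```bash
python3 -c "
from bench import *
print(hand_in())"
```

```text
the job is handed in; nothing more can be done
None
```

The tins are swapped and the job is handed in: the wide tin is now at the left end and the tall tin at the right, each felt hard against the rail and its stop block, with both pads in; the tape roll read the same position at the end, and the arm never went near the bottle or calculator.

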